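Put the medicines into their counter trays

TASK

Put the four medicines lying about on the counter - the amber tablet bottle, the cream tube, the tall narrow carton and the low broad carton - each into the shallow black tray whose opening has its outline. Each must sit flat on the floor of its own tray, the same way up as it is now, and none may be tipped over on the way.

Things in the scene. Friction and masses are not known exactly. Their poses are not given: they have to be found in the camera images.
- tube: small white cream tube with blue cap and red band, lying flat, 24 mm wide (x), 76 mm long (y), 24 mm high; does not roll, loose, under 50 g. Grasp across its width. Origin: centre of the underside; z up
- carton_tall: narrow medicine carton, white and blue, standing on its long edge, 35 mm thick (x), 110 mm long (y), 55 mm high; loose, under 100 g. Grasp across its thickness. Origin: centre of the underside; z up
- carton_broad: broad low medicine carton, white and green, lying flat, 62 mm wide (x), 100 mm long (y), 44 mm high; loose, under 120 g. Grasp across its width. Origin: centre of the underside; z up
- bottle: amber round tablet bottle with white screw cap, standing, 43 mm diameter, 77 mm high; loose, under 90 g. Grasp round the body. Origin: centre of the underside; z up
- tray_slim: shallow open black tray with a white liner fixed to the table, rectangular, 54 x 106 mm outside (x by y), opening 46 x 98 mm, rim 10 mm above the table, inner floor 4 mm above the table, walls 4 mm; its outline is that of the cream tube with 11 mm to spare on every side. Origin: centre of the underside, on the table; y runs along its long side, z up
- tray_long: shallow open black tray with a white liner fixed to the table, rectangular, 65 x 140 mm outside (x by y), opening 57 x 132 mm, rim 10 mm above the table, inner floor 4 mm above the table, walls 4 mm; its outline is that of the tall narrow carton with 11 mm to spare on every side. Origin: centre of the underside, on the table; y runs along its long side, z up
- tray_wide: shallow open black tray with a white liner fixed to the table, rectangular, 92 x 130 mm outside (x by y), opening 84 x 122 mm, rim 10 mm above the table, inner floor 4 mm above the table, walls 4 mm; its outline is that of the low broad carton with 11 mm to spare on every side. Origin: centre of the underside, on the table; y runs along its long side, z up
- tray_round: shallow open black round tray with a white liner fixed to the table, 73 mm outside diameter, opening 65 mm across, rim 10 mm above the table, inner floor 4 mm above the table, walls 4 mm; its outline is that of the tablet bottle with 11 mm to spare all round. Origin: centre of the underside, on the table; z up
Things that resemble listed ones, but are neither listed nor needed, are in the scene too. Leave any red or yellow look-alike of the bottle alone.

How it is judged:
At the end, for the whole second after the job is handed in: Each of the four stands on the inner floor of its own tray (underside less than 7 mm above the table, below the rim), within 16 mm of the tray's centre along each of the tray's sides, tilted less than 0.12 rad (7 degrees), and at rest (under 20 mm/s) (x of tube in the frame of tray_slim between -0.016 and 0.016 m and y of tube in the frame of tray_slim between -0.016 and 0.016 m and height (world z) of each of tube, carton_tall, carton_broad, bottle below 0.007 m and angle between each of tube, carton_tall, carton_broad, bottle's own z axis and vertical below 0.12 rad and linear speed of each of tube, carton_tall, carton_broad, bottle below 0.02 m/s and x of carton_tall in the frame of tray_long between -0.016 and 0.016 m and y of carton_tall in the frame of tray_long between -0.016 and 0.016 m and x of carton_broad in the frame of tray_wide between -0.016 and 0.016 m and y of carton_broad in the frame of tray_wide between -0.016 and 0.016 m and x of bottle in the frame of tray_round between -0.016 and 0.016 m and y of bottle in the frame of tray_round between -0.016 and 0.016 m); the robot touches nothing.
It fails at once if a medicine is tipped over (tilted more than 0.9 rad) (angle between any of tube, carton_tall, carton_broad, bottle's own z axis and vertical above 0.9 rad).
It also fails if it takes over 112 s, if anything falls off the work surface, if the arm or the gripper's body presses on something with over 40 N, if the wrist force passes 120 N, or if a joint passes its speed limit or range.

ROBOT

A 7-joint arm with a two-finger parallel gripper is mounted at the origin on a cart in front of the work surface, level with it; the furniture and walls round the work are solid. World frame = base frame: x ahead of the robot, y to its left, z up, the work surface at z = 0. Lengths are in m, angles in rad, forces in N, time in s.
With the tool pointing down it reaches from about 0.425 to 0.925 m from the base axis. Payload 6.8 kg.
Tool frame: the origin (TCP) lies midway between the tips of the shut fingers; the grasp point (between the pads) lies 19 mm behind it; x points along the fingers, y is the direction in which the jaws open and shut, and the axes are right-handed (so a half turn about x gives the same grasp; the last joint's range is limited). The gripper opens to 85 mm and grips with 20 to 120 N. Pads are 22 mm wide; open, the fingers measure 114 mm over their backs; the gripper's body (76 mm by 85 mm) begins 54 mm behind the grasp point. The pads swing forward as they close: fully open they stand 13 mm farther back than shut.
Start: joints at [1.124, 0.477, 0.022, 1.555, -0.011, 1.109, -0.083], TCP at [0.224, -0.637, 0.231] pointing down, gripper open.
Joint ranges: [-2.96, 2.96], [-0.34, 2.1], [-1.41, 1.46], [0.24, 2.44], [-1.37, 4.51], [0.17, 1.92], [-2.96, 2.96]. Speed limits (rad/s): [2.39, 2.39, 3.14, 3.14, 3.14, 3.14, 3.14].

INTERFACE

Orientations are given as a rotation vector (axis times angle).
In Python, from bench import r, viewer, nets gives the robot as it stands.
- The arm moves only by the shell command python3 -m pendant 'ROWS' [FORCE]. ROWS is JSON, one flat list of numbers, 5 for each row, row after row: the finger opening in mm, from 0 to 85.4, then the shift along the tool's x, y, z in mm, then the turn about the tool's x in rad. A call has 1 to 20 rows; each row shifts and turns the commanded pose from where the row before left it, along the tool's axes as they then stand; what a row does not reach is not made up. A row lasts 1/8 s, in which the tool goes at most 62.5 mm and 10.7 degrees, less where a joint would pass 70% of its speed; a pose out of reach is approached as far as the arm can. A call with a gripper value outside its range is refused whole. The fingers move at their own pace and stop on an object; FORCE is the grip in N (left out, the last holds). Time passes only in rows, so rows that do not move let the fingers close. It gives the time, the measured TCP pose, the force and the opening at its end, in the units of the state.
- r.get_obs(): the state, without advancing time (a new reading comes with each control period).
- viewer.grab_frame(name): name is "scene" or "top" or "wrist"; returns (picture, depth): 420x560x3 uint8, red, green, blue; 420x560 float32, m along the optical axis (not along the pixel's ray), 0 where there is no reading.
- viewer.calibration(name): a dict with "mtx" (3x3 intrinsics, pixels), "distortion" ([k1, k2, p1, p2, k3] as OpenCV has them; the pictures are not rectified), "world_to_cam" (4x4, takes a point from world to camera coordinates). Camera axes: x right, y up, looking along -z (the intrinsics and any distortion apply to the point x, -y, -z); pixel columns grow to the right and rows downward; lengths in m; the calibration is good to about 2 mm. A picture is of the moment at which its call begins: read the wrist's pose just before it. calibration takes no time and is no camera call; for the wrist camera it gives the pose at the moment of the call.
- r.hand_in(): hands the job in, once; it reports no verdict.
Trained networks look in the newest picture that a camera, given by its name, has taken for a name from the list of things; names that differ only in an ending like _2 or _b are one class to them, and where a whole thing is asked for, a point or a joint stands for the part that bears it (a point fixed in the world has none). Each returns a list of dicts, best first, with "score" (0 to 1); they miss things now and then, are a little off and sometimes report something else, mostly with a low value. They report only what shows in the picture. A call takes as long as a camera call. They do not tell look-alikes from the thing itself.
- nets.look_for(name, camera): "location" ([x, y, z] in m, in world coordinates, good to about 4 mm: the middle of the surface that is visible of it).
- nets.silhouettes(name, camera): "mask" (420x560 bool, what is visible of it).
The state is a dict: "clock": time; "joints": joint angles; "qvel": joint speeds; "tau": joint torques, N m; "tcp_pos": TCP position; "orientation": TCP orientation; "contact_force": force on the tool from outside, world axes, zero at the start; "moment": the same for the moment, N m; "grip_width": finger opening in m.
Only numpy, scipy, OpenCV 4.12 (cv2) and the standard library are available. Lean on these libraries where they do the work, as an engineer would, in place of code of your own. Each camera call takes 0.05 s, during which the arm holds its last target. There are 200 camera calls.

## Working session

There is one attempt and no reset: what is moved stays moved. The work goes in short steps, Python scripts to look and compute and a shell command to move; the robot and the scene stay as the last step left them, time stands still between calls to the robot, and variables do not carry over. Pictures are saved under pics/ and viewed, about 12 in all and at most 16, crops included, and the job is handed in when it is done.

```bash
mkdir -p pics; ls
cat > h.py <<'E'
import numpy as np,cv2
from bench import r,viewer,nets
def cloud(name,depth,cal=None):
    c=cal or viewer.calibration(name);K=np.array(c["mtx"]);d=np.array(c["distortion"])
    h,w=depth.shape;u,v=np.meshgrid(np.arange(w,dtype=np.float64),np.arange(h,dtype=np.float64))
    n=cv2.undistortPoints(np.stack([u.ravel(),v.ravel()],1)[:,None],K,d).reshape(h,w,2)
    P=np.stack([n[...,0]*depth,-n[...,1]*depth,-depth],-1)
    T=np.linalg.inv(np.array(c["world_to_cam"]))
    return P@T[:3,:3].T+T[:3,3]
def save(n,p): cv2.imwrite('pics/'+n,p[...,::-1])
E
python3 - <<'E'
from h import *
o=r.get_obs();print({k:np.round(v,3) for k,v in o.items()})
print(cv2.Rodrigues(np.array(o['orientation']))[0].round(3))
for n in ['scene','top']:
    p,d=viewer.grab_frame(n);save(n+'.png',p);np.savez(n+'.npz',p=p,d=d,P=cloud(n,d))
for t in 'tube carton_tall carton_broad bottle tray_slim tray_long tray_wide tray_round'.split():
    print(t,[(round(x['score'],2),np.round(x['location'],3).tolist()) for x in nets.look_for(t,'top')])
E
```

```text
pics
{'clock': np.float64(0.0), 'joints': array([ 1.124,  0.478,  0.022,  1.556, -0.012,  1.109, -0.083]), 'qvel': array([-0.001, -0.001, -0.001, -0.001, -0.001,  0.001, -0.   ]), 'tau': array([ 0.0000e+00, -5.9645e+01,  1.6080e+00, -2.8119e+01,  1.2000e-02,
        9.0000e-03, -0.0000e+00]), 'tcp_pos': array([ 0.224, -0.636,  0.23 ]), 'orientation': array([ 2.038,  0.351, -2.039]), 'contact_force': array([-0.147,  0.483,  0.292]), 'moment': array([-0.01 , -0.014, -0.024]), 'grip_width': np.float64(0.086)}
[[-0.001  0.332 -0.943]
 [ 0.002 -0.943 -0.332]
 [-1.    -0.002  0.   ]]
tube [(0.83, [0.419, 0.259, 0.018]), (0.72, [0.638, 0.277, 0.01])]
carton_tall [(0.89, [0.42, -0.093, 0.059])]
carton_broad [(0.68, [0.648, -0.268, 0.046])]
bottle [(0.88, [0.436, -0.255, 0.077]), (0.72, [0.526, -0.292, 0.075]), (0.64, [0.353, -0.277, 0.079])]
tray_slim [(0.93, [0.639, 0.277, 0.006])]
tray_long [(0.87, [0.632, 0.09, 0.0])]
tray_wide [(0.93, [0.443, 0.106, 0.004])]
tray_round [(0.88, [0.627, -0.074, 0.006])]
```

View pics/top.png

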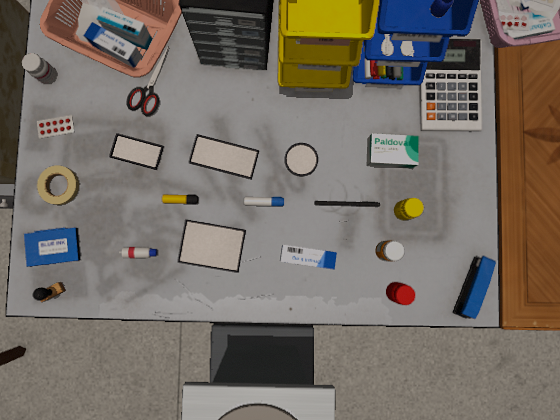

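View pics/scene.png

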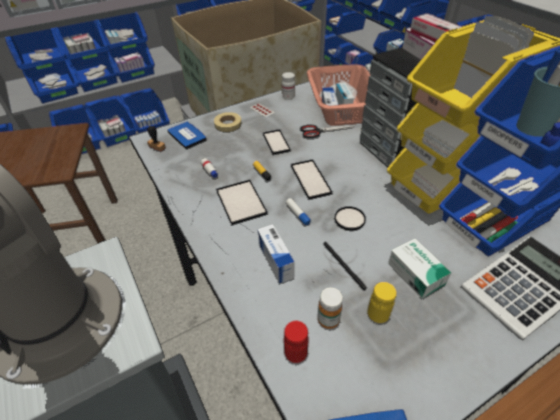

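Top view: the bottle candidates are white-capped (390,251), yellow (409,209) and red (400,294). The white-capped one with the amber body fits. Tube candidates are (139,252), white with red band and blue cap, and a marker at (264,202) with no band, so the first fits. The tall carton is at (309,257) and the broad carton at (394,150). The trays are at (137,151), (224,156), (212,246) and (302,159).

Run:
```python
from h import *
S=np.load('top.npz');P=S['P'];p=S['p']
N=dict(tube=(139,252),carton_tall=(309,257),carton_broad=(394,150),bottle=(390,251),tray_slim=(137,151),tray_long=(224,156),tray_wide=(212,246),tray_round=(302,159))
H=dict(tube=.024,carton_tall=.055,carton_broad=.044,bottle=.077)
for t,(u,v) in N.items():
    ms=nets.silhouettes(t,'top')
    ms=[m['mask'] for m in ms if m['mask'][v-4:v+5,u-4:u+5].any()]
    if not ms: print(t,'no mask');continue
    m=ms[0]; q=P[m]
    zt=np.percentile(q[:,2],80)
    if t in H: q=q[np.abs(q[:,2]-zt)<(.008 if t!='tube' else .03)]
    c,s,a=cv2.minAreaRect((q[:,:2]*1000).astype(np.float32))
    if s[0]>s[1]: s=s[::-1];a-=90   # a: dir of short side (x) from world x
    print(t,len(q),'z',zt.round(4),'c',np.round(c,1),'size',np.round(s,1),'x-axis deg',round(a,1),'mean',(q[:,:2].mean(0)*1000).round(1))
print('table z',np.median(P[225:235,100:120,2]),np.median(P[285:300,250:330,2]))
a=cv2.resize(cv2.imread('pics/top.png')[190:320,340:440],None,fx=4,fy=4)
b=cv2.resize(cv2.imread('pics/scene.png')[270:370,270:410],None,fx=4,fy=4)[:,:]
b=cv2.resize(b,(390,520*100//140)); c=np.zeros((520,800,3),np.uint8);c[:,:400]=a;c[:b.shape[0],405:795]=b
t=cv2.resize(cv2.imread('pics/top.png')[235:270,105:175],(390,140));c[375:515,405:795]=t
cv2.imwrite('pics/crop1.png',c)
```

```text
tube 387 z 0.0226 c [421.7 260.2] size [25.4 78.5] x-axis deg 1.5 mean [422.  257.3]
carton_tall 934 z 0.0559 c [421.5 -93.7] size [ 34.9 109.9] x-axis deg -7.2 mean [421.5 -94.5]
carton_broad 1437 z 0.0448 c [ 649.6 -271.2] size [ 63.7 101.3] x-axis deg -1.9 mean [ 648.9 -270.6]
bottle 324 z 0.077 c [ 437.8 -261.2] size [37.6 38.9] x-axis deg 0.8 mean [ 437.4 -260.9]
tray_slim 1284 z 0.0074 c [566.9 149.3] size [ 76.4 408.5] x-axis deg -28.6 mean [636.6 274.6]
tray_long 2016 z 0.0067 c [582.1  41.1] size [126.5 284.7] x-axis deg -46.2 mean [630.4  88.2]
tray_wide 2697 z 0.0064 c [434.8  81.3] size [ 92.7 183.4] x-axis deg -8.8 mean [438.4 107.6]
tray_round 934 z 0.0071 c [547.8 -65.9] size [ 73.3 238.4] x-axis deg 81.3 mean [627.6 -78. ]
table z -0.0005881471419562079 -0.00043635481063053483
```

View pics/crop1.png

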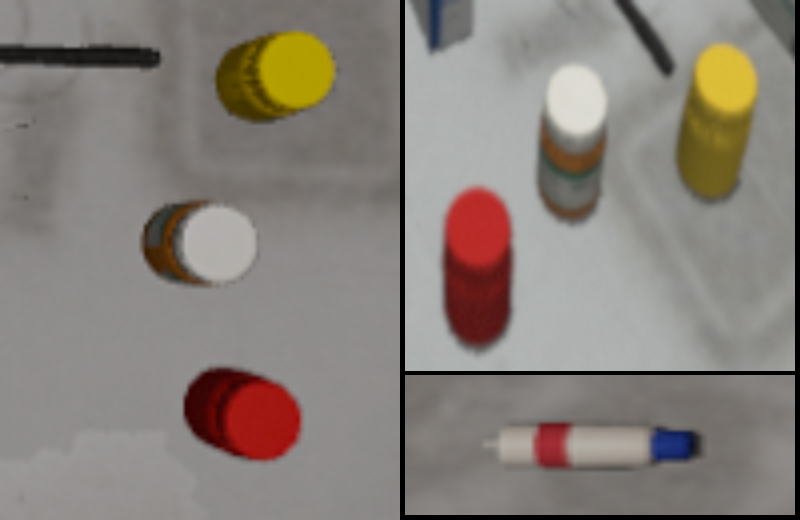

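The crop confirms the bottle: amber body, label and white cap. It also confirms the tube: red band and blue cap. Next I get clean tray poses and write the planning helper.

```bash
cat >> h.py <<'E'
def plan(x,y,z,yaw):
    """yaw: world angle (deg) of jaw line, mod 180; prints shift (mm, current tool axes), turn, shift after turn"""
    o=r.get_obs();R=cv2.Rodrigues(np.array(o['orientation'],float))[0];p=np.array(o['tcp_pos'])
    a=np.degrees(np.arctan2(R[1,1],R[0,1]));d=(yaw-a+90)%180-90
    D=(np.array([x,y,z])-p)*1000;t=-np.radians(d)
    R2=R@cv2.Rodrigues(np.array([t,0,0]))[0]
    print('t',round(float(o['clock']),2),'tcp',p.round(4),'yaw',a.round(1),'q7',round(o['joints'][6],2),'w',round(o['grip_width']*1000,1),'F',np.round(o['contact_force'],1))
    print(' shift',(R.T@D).round(1),'turn',round(t,3),'| after turn',(R2.T@D).round(1))
E
python3 - <<'E'
from h import *
S=np.load('top.npz');P=S['P'];p=S['p']
N=dict(tray_slim=(137,151),tray_long=(224,156),tray_wide=(212,246),tray_round=(302,159))
for t,(u,v) in N.items():
    m=nets.silhouettes(t,'top')[0]['mask']
    m=m&(np.abs(P[...,2]-.005)<.012); n,l,st,ce=cv2.connectedComponentsWithStats(m.astype(np.uint8));m=l==1+st[1:,4].argmax()
    # white liner only (bright) : inner opening centre
    w=m&(p.min(-1)>150); 
    for nm,k in (('all',m),('liner',w)):
        q=P[k];c,s,a=cv2.minAreaRect((q[:,:2]*1000).astype(np.float32))
        if s[0]>s[1]: s=s[::-1];a-=90
        print(t,nm,k.sum(),'c',np.round(c,1),'size',np.round(s,1),'x deg',round((a+90)%180-90,1),'med z',np.median(q[:,2]).round(4))
plan(.436,-.260,.16,-90)
E
```

```text
tray_slim all 1276 c [639.3 277.2] size [ 57.  114.5] x deg -13.9 med z 0.0044
tray_slim liner 662 c [638.4 278.3] size [44.3 94.8] x deg -13.9 med z 0.0038
tray_long all 2008 c [632.4  88.6] size [ 70. 141.] x deg -13.5 med z 0.0042
tray_long liner 1089 c [631.5  87.8] size [ 54.7 128.7] x deg -13.5 med z 0.0038
tray_wide all 2685 c [438.9 107.6] size [ 92.7 130.2] x deg -8.8 med z 0.0041
tray_wide liner 1500 c [439.6 107.1] size [ 80.6 118.8] x deg -8.3 med z 0.0038
tray_round all 929 c [628.5 -77.8] size [71.5 71.7] x deg 0.3 med z 0.0044
tray_round liner 573 c [628.9 -79.1] size [59.7 61.3] x deg 83.7 med z 0.0039
t 1.1 tcp [ 0.2244 -0.6366  0.2313] yaw -70.6 q7 -0.08 w 85.3 F [-0.7 -0.1 -0.6]
 shift [  71.3 -284.9 -324.8] turn 0.339 | after turn [  71.3 -376.6 -211.6]
```

```bash
python3 -m pendant '[85,4,-28.5,-32.5,0, 85,4,-28.5,-32.5,0, 85,4,-28.5,-32.5,0, 85,4,-28.5,-32.5,0, 85,4,-28.5,-32.5,0, 85,4,-28.5,-32.5,0, 85,4,-28.5,-32.5,0, 85,4,-28.5,-32.5,0, 85,4,-28.5,-32.5,0, 85,4,-28.5,-32.5,0, 85,10,0,0,0.113, 85,10,0,0,0.113, 85,10,0,0,0.113, 85,0,0,0,0, 85,0,0,0,0]' 40
python3 - <<'E'
from h import *
plan(.4375,-.261,.028,-90)
p,d=viewer.grab_frame('wrist');save('w1.png',p)
E
```

```text
clock: 2.98
tcp_pos: [0.4365, -0.2599, 0.1617]
orientation: [2.221, 0.002, -2.22]
contact_force: [0.5, -0.2, -0.1]
grip_width: 0.085
t 2.98 tcp [ 0.4365 -0.2599  0.1617] yaw -89.9 q7 -1.2 w 85.0 F [ 0.5 -0.2 -0.1]
 shift [133.7   1.   -0.9] turn 0.002 | after turn [133.7   1.   -0.9]
```

View pics/w1.png

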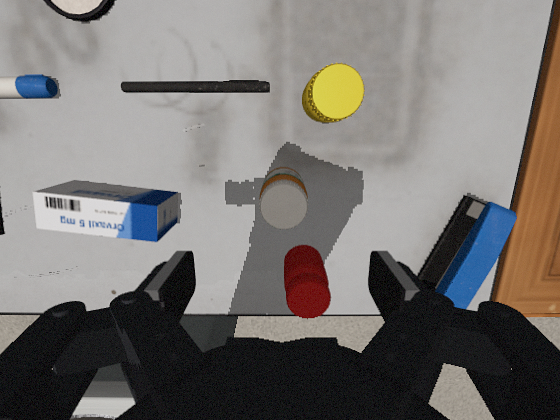

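The wrist view shows the bottle at (284,200), centred between the fingers (185 and 380). Nothing is in the way of the fingers, so I descend and grip.

```bash
python3 -m pendant '[85,30,1,-1,0, 85,30,0,0,0, 85,30,0,0,0, 85,22,0,0,0, 85,14,0,0,0, 85,8,0,0,0, 85,0,0,0,0, 35,0,0,0,0, 35,0,0,0,0, 35,0,0,0,0, 35,0,0,0,0, 35,0,0,0,0, 35,0,0,0,0, 35,0,0,0,0]' 40
python3 - <<'E'
from h import *
plan(.6288,-.0785,.14,-90)
E
```

```text
clock: 4.78
tcp_pos: [0.4376, -0.261, 0.028]
orientation: [2.222, -0.001, -2.22]
contact_force: [-0.7, 1.1, 6.6]
grip_width: 0.0422
t 4.78 tcp [ 0.4376 -0.261   0.028 ] yaw -90.0 q7 -1.24 w 42.2 F [-0.7  1.1  6.6]
 shift [-111.9 -182.5 -191.3] turn -0.0 | after turn [-111.9 -182.5 -191.3]
```

```bash
python3 -m pendant '[35,-15,0,0,0, 35,-30,0,0,0, 35,-30,0,0,0, 35,-25,-15,-16,0, 35,-12,-25,-26,0, 35,0,-30,-31.5,0, 35,0,-30,-31.5,0, 35,0,-30,-31.5,0, 35,0,-25,-26.3,0, 35,0,-17,-18,0, 35,0,-10.5,-10.5,0, 35,0,0,0,0, 35,0,0,0,0]' 40
python3 - <<'E'
from h import *
plan(.6288,-.0785,.033,-90)
p,d=viewer.grab_frame('top');save('t2.png',p[100:300,200:460])
P=cloud('top',d);k=(np.abs(P[...,0]-.63)<.06)&(np.abs(P[...,1]+.08)<.06);print(np.sort(P[k][:,2])[-5:])
E
```

```text
clock: 6.4
tcp_pos: [0.6276, -0.08, 0.1392]
orientation: [-2.22, 0.003, 2.222]
contact_force: [0.7, 0.3, -0.4]
grip_width: 0.0421
t 6.4 tcp [ 0.6276 -0.08    0.1392] yaw -90.1 q7 -1.62 w 42.1 F [ 0.7  0.3 -0.4]
 shift [106.2  -1.6  -1.3] turn -0.002 | after turn [106.2  -1.5  -1.3]
[0.56574934 0.56601566 0.56611141 0.56620349 0.56637146]
```

```bash
python3 -m pendant '[35,25,-1.5,-1,0, 35,30,0,0,0, 35,25,0,0,0, 35,14,0,0,0, 35,8,0,0,0, 35,4,0,0,0, 35,0,0,0,0, 35,0,0,0,0, 55,0,0,0,0, 70,0,0,0,0, 85,0,0,0,0, 85,0,0,0,0, 85,-15,0,0,0, 85,-30,0,0,0, 85,-35,0,0,0, 85,-30,0,0,0, 85,-15,0,0,0, 85,0,0,0,0]' 40
python3 - <<'E'
from h import *
plan(.6495,-.271,.158,-1.9)
p,d=viewer.grab_frame('wrist');save('w2.png',p)
E
```

```text
clock: 8.7
tcp_pos: [0.6302, -0.0769, 0.1596]
orientation: [-2.224, 0.001, 2.219]
contact_force: [0.4, -0.5, -0.4]
grip_width: 0.0854
t 8.7 tcp [ 0.6302 -0.0769  0.1596] yaw -90.0 q7 -1.62 w 85.4 F [ 0.4 -0.5 -0.4]
 shift [  1.7 194.1 -19.4] turn -1.538 | after turn [  1.7  25.8 193.3]
```

View pics/w2.png

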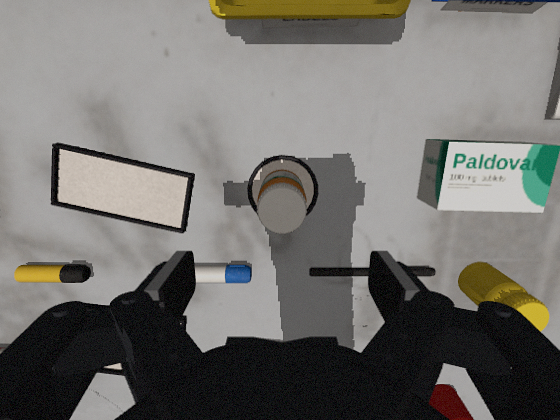

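The wrist view shows the bottle standing inside the round tray at (283,195). Next is the broad carton.

```bash
python3 -m pendant '[85,0,20,-2,0, 85,0,32,-3,0, 85,0,38,-4,0, 85,0,38,-4,0, 85,0,32,-3,0, 85,0,22,-2.4,0, 85,0,12,-1,0, 85,0,0,0,-0.171, 85,0,0,0,-0.171, 85,0,0,0,-0.171, 85,0,0,0,-0.171, 85,0,0,0,-0.171, 85,0,0,0,-0.171, 85,0,0,0,-0.171, 85,0,0,0,-0.171, 85,0,0,0,-0.171, 85,0,0,0,0, 85,0,0,0,0]' 40
python3 - <<'E'
from h import *
plan(.6495,-.271,.012,-1.9)
print(np.linalg.inv(np.array(viewer.calibration('wrist')['world_to_cam']))[:3,3])
p,d=viewer.grab_frame('wrist');P=cloud('wrist',d)
k=(np.abs(P[...,2]-.044)<.006)&(np.abs(P[...,0]-.65)<.06)&(np.abs(P[...,1]+.27)<.08)
c,s,a=cv2.minAreaRect((P[k][:,:2]*1000).astype(np.float32));print(k.sum(),c,s,a,np.median(P[k][:,2]))
save('w3.png',p)
E
```

```text
clock: 11.0
tcp_pos: [0.6489, -0.2704, 0.1582]
orientation: [1.235, 1.193, -1.235]
contact_force: [0.3, 0.7, 0.5]
grip_width: 0.0852
t 11.0 tcp [ 0.6489 -0.2704  0.1582] yaw -2.0 q7 0.04 w 85.2 F [0.3 0.7 0.5]
 shift [146.2   0.7   0.6] turn -0.001 | after turn [146.2   0.7   0.6]
[ 0.65204461 -0.20243525  0.30103701]
7359 (651.3524169921875, -271.54205322265625) (100.21978759765625, 62.17719650268555) 88.43231964111328 0.04433860558389302
```

```bash
python3 -m pendant '[85,25,1.5,1,0, 85,32,0,0,0, 85,32,0,0,0, 85,25,0,0,0, 85,16,0,0,0, 85,10,0,0,0, 85,6,0,0,0, 85,0,0,0,0, 55,0,0,0,0, 55,0,0,0,0, 55,0,0,0,0, 55,0,0,0,0, 55,0,0,0,0, 55,0,0,0,0]' 50
python3 - <<'E'
from h import *
plan(.4393,.1073,.13,-8.6)
E
```

```text
clock: 12.8
tcp_pos: [0.651, -0.2722, 0.0133]
orientation: [1.233, 1.192, -1.232]
contact_force: [-0.9, -0.3, 5.5]
grip_width: 0.0612
t 12.8 tcp [ 0.651  -0.2722  0.0133] yaw -1.8 q7 -0.02 w 61.2 F [-0.9 -0.3  5.5]
 shift [-117.2 -223.7 -372.4] turn 0.118 | after turn [-117.2 -265.9 -343.5]
```

```bash
python3 -m pendant '[55,-12,0,0,0, 55,-25,0,0,0, 55,-30,0,0,0, 55,-28,-6,-10,0, 55,-16,-14,-23,0, 55,-6,-21,-35,0, 55,0,-25,-42,0, 55,0,-25,-42,0, 55,0,-25,-42,0, 55,0,-25,-42,0, 55,0,-24,-40,0, 55,0,-22,-36,0, 55,0,-17.5,-29,0, 55,0,-12,-20,0, 55,0,-7,-11.4,0, 55,0,0,0,0.06, 55,0,0,0,0.058, 55,0,0,0,0, 55,0,0,0,0]' 50
python3 - <<'E'
from h import *
plan(.4393,.1083,.0175,-8.6)
p,d=viewer.grab_frame('wrist');save('w4.png',p)
E
```

```text
clock: 15.18
tcp_pos: [0.4391, 0.1072, 0.1296]
orientation: [1.319, 1.134, -1.318]
contact_force: [0.5, -0.4, -1.7]
grip_width: 0.0615
t 15.18 tcp [0.4391 0.1072 0.1296] yaw -8.6 q7 -0.77 w 61.5 F [ 0.5 -0.4 -1.7]
 shift [ 1.121e+02 -1.000e-01 -1.100e+00] turn 0.001 | after turn [ 1.121e+02 -1.000e-01 -1.100e+00]
```

View pics/w4.png

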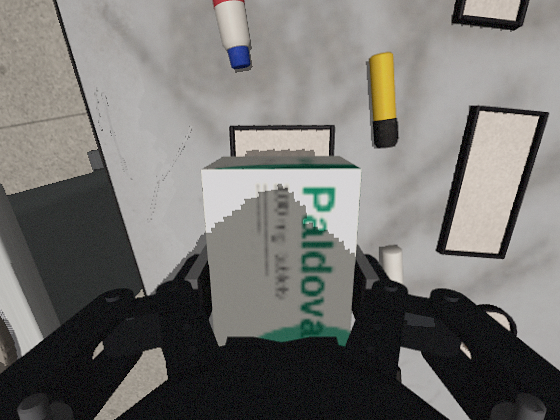

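The carton is held squarely (205–360, 165–340) and lined up with the wide tray below it (232–333 at the far edge). I lower it.

```bash
python3 -m pendant '[55,20,0,-1,0, 55,28,0,0,0, 55,26,0,0,0, 55,18,0,0,0, 55,11,0,0,0, 55,6,0,0,0, 55,3,0,0,0, 55,0,0,0,0, 55,0,0,0,0, 70,0,0,0,0, 80,0,0,0,0, 85,0,0,0,0, 85,-8,0,0,0, 85,-25,0,0,0, 85,-35,0,0,0, 85,-35,0,0,0, 85,-20,0,0,0, 85,0,0,0,0, 85,0,0,0,0]' 50
python3 - <<'E'
from h import *
p,d=viewer.grab_frame('wrist');save('w5.png',p);P=cloud('wrist',d)
k=(np.abs(P[...,2]-.048)<.006)&(np.abs(P[...,0]-.44)<.07)&(np.abs(P[...,1]-.107)<.09)
c,s,a=cv2.minAreaRect((P[k][:,:2]*1000).astype(np.float32));print(k.sum(),c,s,a,np.median(P[k][:,2]))
plan(.4215,-.094,.14,-7.2)
E
```

```text
clock: 17.6
tcp_pos: [0.4386, 0.1081, 0.1399]
orientation: [1.318, 1.135, -1.32]
contact_force: [-0.2, 0.2, -0.7]
grip_width: 0.0852
8704 (439.8254089355469, 109.01036071777344) (100.45690155029297, 62.204811096191406) 81.72356414794922 0.04795871925727241
t 17.65 tcp [0.4383 0.1081 0.1395] yaw -8.6 q7 -0.76 w 84.9 F [ 0.1 -0.3  0.5]
 shift [ -0.4  13.5 202.4] turn -0.024 | after turn [ -0.4   8.6 202.6]
```

View pics/w5.png

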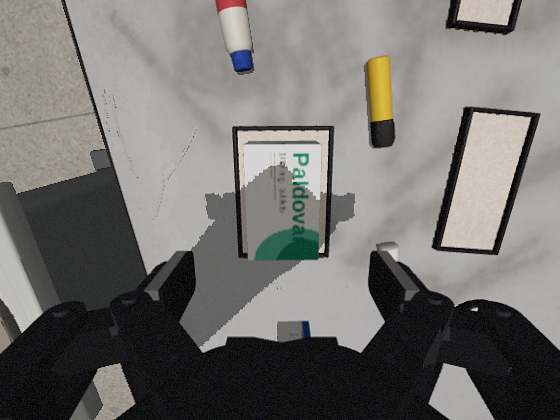

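The broad carton is flat in the wide tray, about (1, 2) mm off centre, with its top at 48 mm. Next is the tall carton.

```bash
python3 -m pendant '[85,0,1,15,-0.024, 85,0,1,30,0, 85,0,1,38,0, 85,0,1,38,0, 85,0,1,34,0, 85,0,1,26,0, 85,0,1,14,0, 85,0,1.6,7.6,0, 85,0,0,0,0, 85,0,0,0,0]' 40
python3 - <<'E'
from h import *
p,d=viewer.grab_frame('wrist');P=cloud('wrist',d)
k=(np.abs(P[...,2]-.055)<.006)&(np.abs(P[...,0]-.4215)<.06)&(np.abs(P[...,1]+.094)<.08)
c,s,a=cv2.minAreaRect((P[k][:,:2]*1000).astype(np.float32));print(k.sum(),c,s,a,np.median(P[k][:,2]))
plan(c[0]/1000,c[1]/1000,.018,-7.2)
E
```

```text
clock: 18.9
tcp_pos: [0.4219, -0.0926, 0.1403]
orientation: [1.301, 1.148, -1.3]
contact_force: [0.1, 0.4, -0.4]
grip_width: 0.0849
5657 (423.28424072265625, -94.15507507324219) (110.06816864013672, 35.0707893371582) 83.08663177490234 0.055284006316622364
t 18.95 tcp [ 0.4219 -0.0927  0.1403] yaw -7.1 q7 -0.23 w 85.0 F [ 1.  -1.1  0.5]
 shift [122.3   1.5   1.3] turn 0.001 | after turn [122.3   1.5   1.3]
```

```bash
python3 -m pendant '[85,20,1,1,0, 85,30,0,0,0, 85,28,0,0,0, 85,20,0,0,0, 85,13,0,0,0, 85,8,0,0,0, 85,3,0,0,0, 85,0,0,0,0, 28,0,0,0,0, 28,0,0,0,0, 28,0,0,0,0, 28,0,0,0,0, 28,0,0,0,0, 28,0,0,0,0, 28,0,0,0,0]' 40
python3 - <<'E'
from h import *
plan(.6315,.0882,.13,-13.5)
E
```

```text
clock: 20.82
tcp_pos: [0.423, -0.0949, 0.0187]
orientation: [1.302, 1.146, -1.301]
contact_force: [-0.9, -0.3, 6.3]
grip_width: 0.0346
t 20.82 tcp [ 0.423  -0.0949  0.0187] yaw -7.2 q7 -0.43 w 34.6 F [-0.9 -0.3  6.3]
 shift [-111.2  183.9 -207.8] turn 0.11 | after turn [-111.2  160.1 -226.7]
```

```bash
python3 -m pendant '[28,-12,0,0,0, 28,-25,0,0,0, 28,-30,0,0,0, 28,-26,4,-5,0, 28,-12,12,-13,0, 28,-6,20,-22,0, 28,0,26,-29,0, 28,0,28,-32,0, 28,0,28,-32,0, 28,0,26,-29,0, 28,0,19,-22,0, 28,0,13,-15,0, 28,0,8,-9,0, 28,0,0,0,0.055, 28,0,0,0,0.055, 28,0,0,0,0, 28,0,0,0,0]' 40
python3 - <<'E'
from h import *
plan(.6315,.0885,.0235,-13.5)
p,d=viewer.grab_frame('wrist');save('w6.png',p)
E
```

```text
clock: 22.95
tcp_pos: [0.6311, 0.0884, 0.1291]
orientation: [1.38, 1.089, -1.381]
contact_force: [0.5, 0.0, 0.1]
grip_width: 0.0344
t 22.95 tcp [0.6311 0.0884 0.1291] yaw -13.5 q7 -0.73 w 34.4 F [0.5 0.  0.1]
 shift [105.6   0.4  -0.2] turn 0.001 | after turn [105.6   0.4  -0.2]
```

View pics/w6.png

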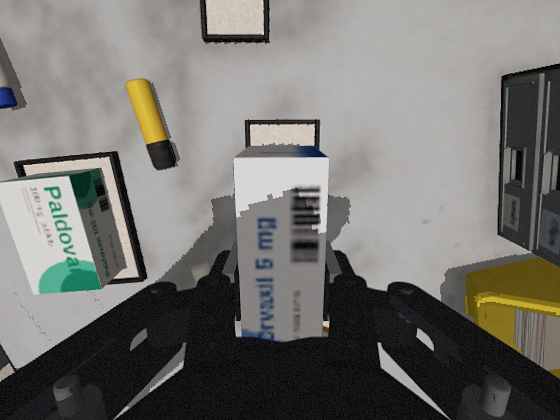

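The tall carton is upright in the jaws (235–328), over the long tray (246–320). I lower and release it.

```bash
python3 -m pendant '[28,20,0,0,0, 28,28,0,0,0, 28,25,0,0,0, 28,16,0,0,0, 28,9,0,0,0, 28,5,0,0,0, 28,2.5,0,0,0, 28,0,0,0,0, 28,0,0,0,0, 40,0,0,0,0, 55,0,0,0,0, 70,0,0,0,0, 85,0,0,0,0, 85,-10,0,0,0, 85,-25,0,0,0, 85,-35,0,0,0, 85,-30,0,0,0, 85,-15,0,0,0, 85,0,0,0,0, 85,0,0,0,0]' 40
python3 - <<'E'
from h import *
p,d=viewer.grab_frame('wrist');P=cloud('wrist',d)
k=(np.abs(P[...,2]-.059)<.006)&(np.abs(P[...,0]-.6315)<.07)&(np.abs(P[...,1]-.088)<.09)
c,s,a=cv2.minAreaRect((P[k][:,:2]*1000).astype(np.float32));print(k.sum(),c,s,a,np.median(P[k][:,2]))
plan(.4217,.260,.14,1.5)
E
```

```text
clock: 25.5
tcp_pos: [0.6305, 0.0882, 0.1376]
orientation: [1.38, 1.089, -1.383]
contact_force: [-0.7, -0.0, -0.0]
grip_width: 0.0849
5993 (632.4957885742188, 89.25836181640625) (109.9501724243164, 35.1070442199707) 76.98471069335938 0.059020517464374006
t 25.55 tcp [0.6304 0.0881 0.1373] yaw -13.5 q7 -0.73 w 84.7 F [-1.   0.4 -0.7]
 shift [  -2.3 -243.1 -118.3] turn -0.262 | after turn [  -2.3 -204.1 -177.3]
```

The tall carton is in, about 1 mm off centre with its top at 59 mm. Next is the tube.

```bash
python3 -m pendant '[85,0,-12,-6,0, 85,0,-25,-12,0, 85,0,-34,-17,0, 85,0,-36,-17.5,0, 85,0,-36,-17.5,0, 85,0,-34,-17,0, 85,0,-30,-14,0, 85,0,-22,-10.5,0, 85,0,-14,-6.8,0, 85,0,0,0,-0.09, 85,0,0,0,-0.09, 85,0,0,0,-0.082, 85,0,0,0,0, 85,0,0,0,0]' 30
python3 - <<'E'
from h import *
p,d=viewer.grab_frame('wrist');save('w7.png',p);P=cloud('wrist',d)
k=(np.abs(P[...,2]-.018)<.009)&(np.abs(P[...,0]-.4215)<.05)&(np.abs(P[...,1]-.26)<.07)
c,s,a=cv2.minAreaRect((P[k][:,:2]*1000).astype(np.float32));print(k.sum(),c,s,a,P[k][:,2].max())
plan(c[0]/1000,c[1]/1000,.012,1.5)
E
```

```text
clock: 27.3
tcp_pos: [0.4226, 0.2602, 0.1386]
orientation: [1.191, 1.221, -1.192]
contact_force: [0.5, 0.9, -0.1]
grip_width: 0.0847
1663 (423.2895202636719, 260.07720947265625) (23.36866569519043, 75.19400787353516) 0.6982051730155945 0.026357415685163088
t 27.35 tcp [0.4226 0.2603 0.1387] yaw 1.4 q7 -0.94 w 85.4 F [0.1 0.3 0.2]
 shift [126.7   0.7   0.2] turn -0.002 | after turn [126.7   0.7   0.2]
```

View pics/w7.png

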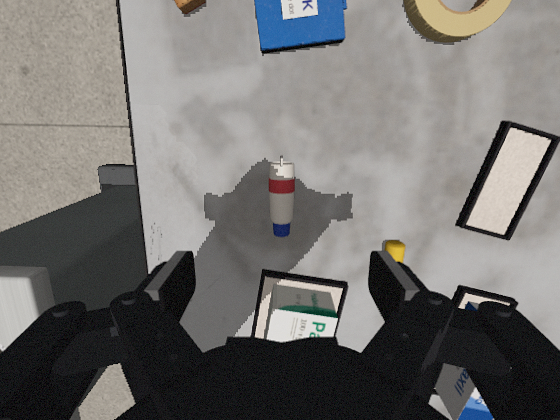

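The tube is centred between the jaws at (282,197). I descend and grip it gently.

```bash
python3 -m pendant '[60,20,1,0,0, 60,30,0,0,0, 60,28,0,0,0, 60,21,0,0,0, 60,14,0,0,0, 60,8,0,0,0, 60,5.5,0,0,0, 60,0,0,0,0, 45,0,0,0,0, 35,0,0,0,0, 18,0,0,0,0, 18,0,0,0,0, 18,0,0,0,0, 18,0,0,0,0, 18,0,0,0,0]' 30
python3 - <<'E'
from h import *
plan(.6385,.2780,.11,-13.9)
E
```

```text
clock: 29.22
tcp_pos: [0.424, 0.2605, 0.0127]
orientation: [1.191, 1.221, -1.189]
contact_force: [-0.3, -1.6, 6.3]
grip_width: 0.0227
t 29.23 tcp [0.424  0.2605 0.0127] yaw 1.5 q7 -1.11 w 22.7 F [-0.3 -1.6  6.3]
 shift [-97.1 215.  -12. ] turn 0.269 | after turn [-97.1 204.1 -68.6]
```

```bash
python3 -m pendant '[18,-10,0,0,0, 18,-22,0,0,0, 18,-28,0,0,0, 18,-24,6,0,0, 18,-13,16,-1,0, 18,0,27,-2,0, 18,0,34,-2,0, 18,0,36,-2,0, 18,0,34,-2,0, 18,0,28,-2,0, 18,0,19,-1,0, 18,0,10,0,0, 18,0,5,0,0, 18,0,0,0,0.09, 18,0,0,0,0.09, 18,0,0,0,0.089, 18,0,0,0,0, 18,0,0,0,0]' 30
python3 - <<'E'
from h import *
plan(.6385,.2780,.0175,-13.9)
p,d=viewer.grab_frame('wrist');save('w8.png',p)
E
```

```text
clock: 31.48
tcp_pos: [0.6379, 0.278, 0.1094]
orientation: [1.384, 1.085, -1.385]
contact_force: [0.6, 0.5, -0.7]
grip_width: 0.0227
t 31.48 tcp [0.6379 0.278  0.1094] yaw -13.8 q7 -1.01 w 22.7 F [ 0.6  0.5 -0.7]
 shift [91.9  0.6 -0.2] turn 0.002 | after turn [91.9  0.6 -0.2]
```

View pics/w8.png

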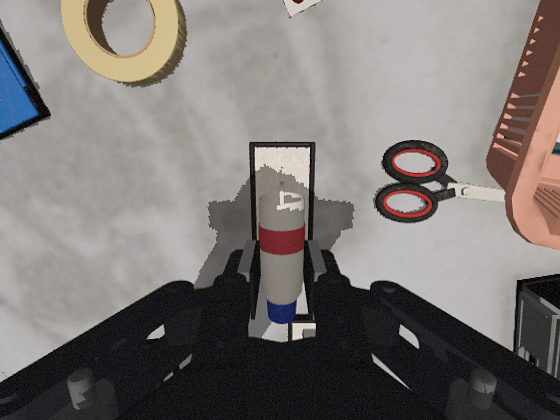

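The tube is held level at (283,255), aligned over the slim tray (250–315). I lower and release it.

```bash
python3 -m pendant '[18,18,0.5,0,0, 18,25,0,0,0, 18,22,0,0,0, 18,13,0,0,0, 18,8,0,0,0, 18,4,0,0,0, 18,2,0,0,0, 18,0,0,0,0, 18,0,0,0,0, 26,0,0,0,0, 32,0,0,0,0, 40,0,0,0,0, 50,-4,0,0,0, 70,-12,0,0,0, 85,-25,0,0,0, 85,-35,0,0,0, 85,-30,0,0,0, 85,-15,0,0,0, 85,0,0,0,0, 85,0,0,0,0]' 30
python3 - <<'E'
from h import *
plan(.62,.27,.2,-13.9)
p,d=viewer.grab_frame('wrist');save('w9.png',p);P=cloud('wrist',d)
k=(P[...,2]>.016)&(P[...,2]<.04)&(np.abs(P[...,0]-.6385)<.04)&(np.abs(P[...,1]-.278)<.06)
c,s,a=cv2.minAreaRect((P[k][:,:2]*1000).astype(np.float32));print('tube',k.sum(),c,s,a,P[k][:,2].max())
p,d=viewer.grab_frame('top');save('t9.png',p);P=cloud('top',d)
k=(P[...,2]>.074)&(P[...,2]<.09)&(np.hypot(P[...,0]-.6288,P[...,1]+.0785)<.05)
print('bottle',k.sum(),(P[k].mean(0)*1000).round(1))
o=np.r_[viewer.calibration('top')['distortion']];print(o)
E
```

```text
clock: 34.02
tcp_pos: [0.6381, 0.2772, 0.137]
orientation: [1.384, 1.085, -1.388]
contact_force: [0.1, 0.4, 0.5]
grip_width: 0.085
t 34.02 tcp [0.6381 0.2772 0.137 ] yaw -13.9 q7 -1.0 w 85.0 F [0.1 0.4 0.5]
 shift [-63.  -15.9  11.5] turn -0.0 | after turn [-63.  -15.9  11.5]
tube 1727 (639.6888427734375, 277.36614990234375) (75.64004516601562, 23.09697151184082) 75.41983795166016 0.02935434438093515
bottle 311 [629.6 -76.9  80. ]
[-0.03924657  0.          0.          0.          0.        ]
```

View pics/w9.png

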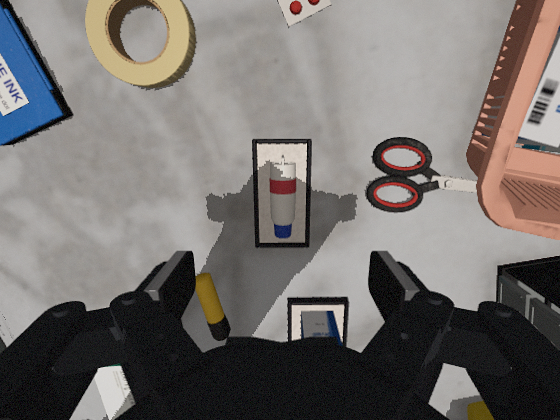

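View pics/t9.png

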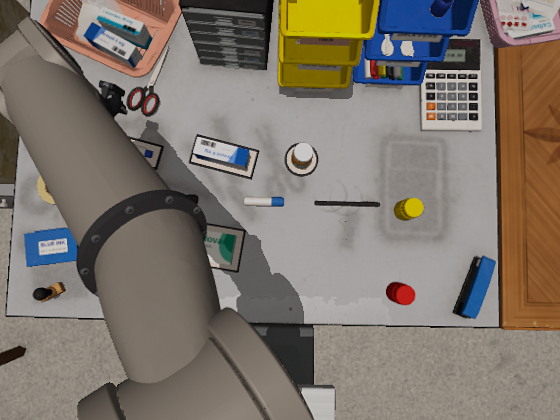

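The wrist view shows the tube at (283,195), centred in the slim tray. In the top view the bottle (302,155) and tall carton (223,153) are in their trays, the broad carton is partly visible at (225,245), and the look-alikes have not moved. The arm touches nothing, so I hand in.

```bash
python3 -c "
from bench import r
print(r.hand_in())"
```

```text
the job is handed in; nothing more can be done
None
```

All four medicines are in their own trays, and I handed the job in at about 34 s of the 112 s allowed. `hand_in()` reports no verdict. The red and yellow look-alikes were not touched.

My last checks from the camera depth, after each release:

| Medicine | Tray | Offset from tray centre | Top height measured (expected) |
|---|---|---|---|
| Bottle | round | about 2 mm | 80 mm (81 mm) |
| Broad carton | wide | about 2 mm | 48 mm (48 mm) |
| Tall carton | long | about 1–2 mm | 59 mm (59 mm) |
| Tube | slim | about 1–2 mm | 29 mm (28 mm) |

- **Limits:** The offsets are well inside the 16 mm allowed. The highest wrist force read at the end of a move was about 7 N, while closing the gripper; forces during moves were not read.
- **At hand-in:** The gripper was open and clear, with the TCP 137 mm above the table.
- **Not rechecked:** In the final top view the arm hid the tube and part of the broad carton. I rely on the wrist-camera checks for those two. For the broad carton, that check was made right after I placed it.
- **Failed or disagreed:** No check failed. The first tray measurement was spoilt by stray depth points, so I redid it with them filtered out before using it.

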